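# Clear the jammed coupling chute under its keyhole guard

### The job

The run of pipe couplings is held up by an oversize fitting stuck against the chute's gate, under the guard plate. Slide the guard up the slope until its two studs stand in the wide ends of its keyhole slots, lift it off and lay it gently flat, handle up, on the plywood board. Then lift the stuck fitting out and set it down, without dropping it, in the grey tray so that the couplings can roll down to the end stop; leave the things lying around the job where they are.

Things in the scene. Friction and masses are not known exactly. Their poses are not given: they have to be found in the camera images.
- deck: Fixed sloping chute. Origin: lane floor, centre line, under the gate bar's uphill face. x DOWN the slope (0.24 rad), y level across, z square to the floor. Lane 50 mm wide, side walls 16 mm high, end stop's face at x = +125 mm, back end at x = -149. Gate bar x 0 to 8 mm, from 40 to 50 mm above the floor, 74 mm long in y. Two rails at y = +-73 to +-89 mm, tops at z = 96 mm, carry the guard.
- stud (a point): Top centre of the headed stud on the rail at deck y = +80 mm (x = -36, z = 110 mm); its twin stands at y = -80. Square to the deck; head 16 mm across and 6 mm thick, shank 7 mm thick, 8 mm from rail to head. Axes as the deck's. The guard hangs on both studs.
- guard_grip (a point): Point on the handle of the loose steel guard plate, 30 mm above the centre of the plate's underside. Hung, its axes are the deck's: x down the slope, z square to the plate. Plate 120 (x) by 204 (y) by 5 mm, about 0.4 kg. Handle: upright fin 64 mm long (x), 10 mm thick (y), top 50 mm above the underside; pinch it across y. Only weight and friction resist moving it.
- slot_wide (a point): Centre of the wide end (30 mm along x by 26 mm) of the guard's keyhole slot at its y = +80 mm, on the plate's underside; 21 mm down-slope of the handle's centre; the other slot is its mirror image. The narrow part, 11 mm wide, runs 25.5 mm uphill from it. The studs start at the narrow ends: slide the guard 37 mm up the slope (7 mm either way) and the heads pass through, square to the deck.
- fitting_stub (a point): Point on the round stub of the loose stuck iron fitting, 66 mm above its base. Square body 40 (x) by 42 (y) by 48 mm high; on it a round stub 26 mm thick, from 48 to 84 mm above the base, to be gripped. z along the stub; it stands in the lane square to the floor, downhill face at the gate bar, couplings close behind it. About 0.3 kg.
- coupling0: Loose iron pipe coupling, a cylinder 34 mm thick and 44 mm long lying across the lane; origin at its centre. Foremost of three queued uphill of the fitting; they roll down by themselves once it is gone.
- coupling1: The second coupling, alike.
- coupling2: The third, rearmost coupling, alike.
- pad: Plywood board on the bench where the guard is to lie, fixed, 210 (x) by 250 (y) by 12 mm thick; origin at the centre of its underside. It lies on one or the other side of the chute.
- tray: Open grey tray for the fitting, fixed, 170 (x) by 150 (y) by 45 mm high outside, walls 4 mm, floor 4 mm; origin at the centre of its underside. On the other side of the chute.
- wrench: Bystander: wrench, 180 mm long, lying on the bench beyond the chute; leave it.
- tee: Bystander: iron pipe tee, 75 mm long, lying on the bench; leave it.
- tin: Bystander: tin, 60 mm wide, 85 mm high; leave it.
Mind the look-alikes: they are no part of the job. What is shaped like the part that bears guard_grip but blue or pink is not meant.

How it is judged:
On the way, in this order (a step that is already met when the one before it is completed fails the run):
1. the guard has been slid up the slope, still down on its rails, until the studs stand in the wide ends of the slots (x of guard_grip in the frame of deck between -0.066 and -0.047 m and z of guard_grip in the frame of deck between 0.117 and 0.134 m), for 0.05 s.
2. the guard lies flat, handle up, on the plywood board, let go of, while the fitting is still in the chute (x of guard_grip in the frame of pad between -0.105 and 0.105 m and y of guard_grip in the frame of pad between -0.125 and 0.125 m and z of guard_grip in the frame of pad between 0.034 and 0.05 m and angle between guard_grip's own z axis and vertical below 0.1 rad and linear speed of guard below 0.03 m/s and contact force between the fingers and guard below 0.1 N and z of fitting_stub in the frame of deck below 0.085 m), for 0.2 s.
3. the fitting is out and the three couplings have rolled to the end stop (x of coupling0 in the frame of deck above 0.095 m and y of coupling0 in the frame of deck between -0.012 and 0.012 m and z of coupling0 in the frame of deck between 0.008 and 0.028 m and x of coupling1 in the frame of deck above 0.06 m and y of coupling1 in the frame of deck between -0.012 and 0.012 m and z of coupling1 in the frame of deck between 0.008 and 0.028 m and x of coupling2 in the frame of deck above 0.025 m and y of coupling2 in the frame of deck between -0.012 and 0.012 m and z of coupling2 in the frame of deck between 0.008 and 0.028 m), for 0.2 s.
At the end, for the whole second after the job is handed in: Guard flat (within 0.1 rad), handle up, its centre over the plywood board and the plate resting on it; fitting in the tray, below 85 mm at its stub point; all three couplings in the lane past the gate, in a row against the end stop (each within 13 to 16 mm of its place); all at rest (all of step 3 and x of guard_grip in the frame of pad between -0.105 and 0.105 m and y of guard_grip in the frame of pad between -0.125 and 0.125 m and z of guard_grip in the frame of pad between 0.034 and 0.05 m and angle between guard_grip's own z axis and vertical below 0.1 rad and linear speed of each of guard, fitting, coupling0, coupling1, coupling2 below 0.03 m/s and x of fitting_stub in the frame of tray between -0.083 and 0.083 m and y of fitting_stub in the frame of tray between -0.073 and 0.073 m and z of fitting_stub in the frame of tray below 0.085 m); the robot touches nothing.
It fails at once if the wrench is shifted by more than 20 mm (distance of wrench from where it was at the start of the episode above 0.02 m).
It fails at once if the tee is shifted by more than 20 mm (distance of tee from where it was at the start of the episode above 0.02 m).
It fails at once if the tin is shifted by more than 20 mm (distance of tin from where it was at the start of the episode above 0.02 m).
It fails at once if the guard is dropped or thrown (over 1 m/s while not held) (linear speed of guard above 1 m/s and contact force between the fingers and guard below 0.1 N).
It fails at once if the fitting is dropped or thrown (over 1 m/s while not held) (linear speed of fitting above 1 m/s and contact force between the fingers and fitting below 0.1 N).
It also fails if it takes over 58 s, if anything falls off the work surface, if the arm or the gripper's body presses on something with over 40 N, if the wrist force passes 120 N, or if a joint passes its speed limit or range.

### The arm

A 6-joint arm with a two-finger parallel gripper is mounted at the origin on the work surface. World frame = base frame: x ahead of the robot, y to its left, z up, the work surface at z = 0. Lengths are in m, angles in rad, forces in N, time in s.
With the tool pointing down it reaches from about 0.375 to 0.925 m from the base axis. Payload 5.7 kg.
Tool frame: the origin (TCP) lies at the very end of the fingers, on their centre line; the grasp point (between the pads) lies 19 mm behind it; z points along the fingers, y is the direction in which the jaws open and shut (so a half turn about z gives the same grasp; the last joint's range is limited). The gripper opens to 85 mm and grips with 20 to 120 N. Pads are 22 mm wide; open, the fingers measure 114 mm over their backs; the gripper's body (76 mm by 85 mm) begins 54 mm behind the grasp point. The pads swing forward as they close: fully open they stand 13 mm farther back than shut.
Start: joints at [1.06, 0.359, 1.51, -0, 1.272, -0.115], TCP at [0.231, 0.554, 0.231] pointing down, gripper open.
Joint ranges: [-2.97, 2.97], [-1.01, 2.36], [0.21, 2.38], [-0.96, 4.11], [0.2, 2.71], [-2.98, 2.98]. Speed limits (rad/s): [2.39, 2.39, 3.14, 3.14, 3.14, 3.14].

### API

Orientations are given as a rotation vector (axis times angle).
In Python, from workcell import arm, claw, imaging, workorder gives the robot as it stands. The module is installed in compiled form; this text tells all that it offers. Calls block until the motion is done:
- arm.movep(position, orientation): joint-space move of the TCP to a pose.
- arm.move_straight(position, rot=None, v=0.15, max_force=None): straight line of the TCP; rot=None keeps the orientation; v is the mean speed in m/s. With max_force (N) it stops when the force on the tool has changed by that much, and returns True; else False.
- arm.goto_joints(angles): joint-space move.
- claw.command_gripper(opening): opening from 0.0 (shut) to 1.0 (fully open); the grip force is fixed at half the most; returns when the fingers have stopped.
- arm.hold(seconds).
- arm.ik(position, orientation): joint angles nearest the present ones, or None.
- imaging.get_image(name): name is "scene" or "top" or "wrist"; returns a dict with "pixels" (480x640x3 uint8, red, green, blue), "z_map" (480x640 float32, m along the optical axis (not along the pixel's ray), 0 where there is no reading), "fx", "fy", "cx", "cy" (pixels), "R" (3x3) and "t" (3): a world point X has camera coordinates R X + t; the wrist camera has in their place "T_tool_cam" (4x4, takes a point from camera to tool coordinates, whose origin is the TCP and whose axes are the flange's). Camera axes: x right, y down, z forward; pixel columns grow to the right and rows downward; lengths in m; the calibration is good to about 2 mm. A picture is of the moment at which its call begins: read the wrist's pose just before it.
A pose or a line that the arm cannot do raises arm.Unreachable and nothing moves.
- workorder.job_done(): hands the job in, once; it reports no verdict.
Readings, each from a call of its own:
- arm.get_clock(): time.
- arm.get_joints(): joint angles.
- arm.get_qd(): joint speeds.
- arm.get_joint_efforts(): joint torques, N m.
- arm.get_position(): TCP position.
- arm.get_tool_rot(): TCP orientation.
- arm.get_force(): force on the tool from outside, world axes, zero at the start.
- arm.get_wrist_torque(): the same for the moment, N m.
- arm.get_opening(): opening from 0.0 (shut) to 1.0 (fully open).
Only numpy, scipy, OpenCV 4.12 (cv2) and the standard library are available. Lean on these libraries where they do the work, as an engineer would, in place of code of your own. Each camera call takes 0.05 s, during which the arm holds its last target.

## Working session

There is one attempt and no reset: what is moved stays moved. The work goes in short steps, each a Python script; the robot and the scene stay as the last script left them, time stands still between calls to the robot, and variables do not carry over. Pictures are saved under pics/ and viewed, and the job is handed in when it is done.

```bash
mkdir -p pics; ls; cat > h.py <<'E'
import numpy as np, cv2
from workcell import arm, claw, imaging, workorder
from scipy.spatial.transform import Rotation as Ro
E
python3 - <<'E'
from h import *
print(arm.get_clock())
for n in ["scene","top"]:
    d=imaging.get_image(n); np.savez(n+"0.npz",**d)
    cv2.imwrite(f"pics/{n}0.png",d["pixels"][:,:,::-1]); print(n,d["fx"],d["R"],d["t"],-d["R"].T@d["t"])
print(arm.get_clock())
E
```

```text
pics
0.0
scene 581.6412580067152 [[ 0.76335987  0.64587171 -0.01146442]
 [ 0.54436397 -0.65273945 -0.52687673]
 [-0.34777805  0.39595573 -0.84986439]] [-0.3883013  -0.2113906   1.71546998] [ 1.00808986 -0.56644033  1.34208842]
top 487.7469454344254 [[ 0.00465867 -0.9997312  -0.02271191]
 [-0.98856231 -0.00118056 -0.15080837]
 [ 0.15074101  0.02315471 -0.98830208]] [8.94883505e-04 5.33153238e-01 1.01717736e+00] [ 0.37372068 -0.02202838  1.08570279]
0.1
```

View pics/scene0.png

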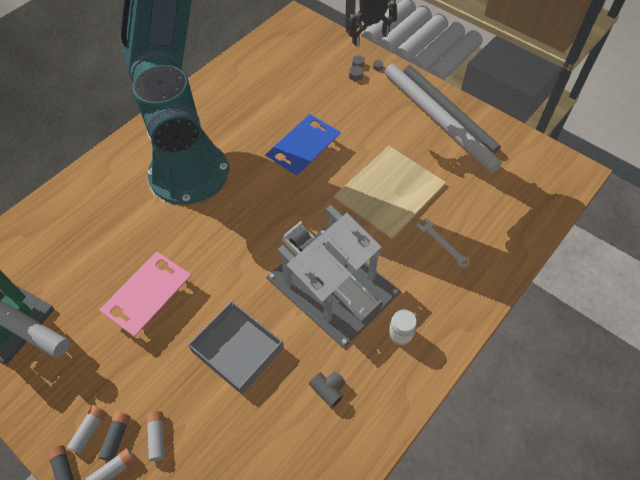

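View pics/top0.png

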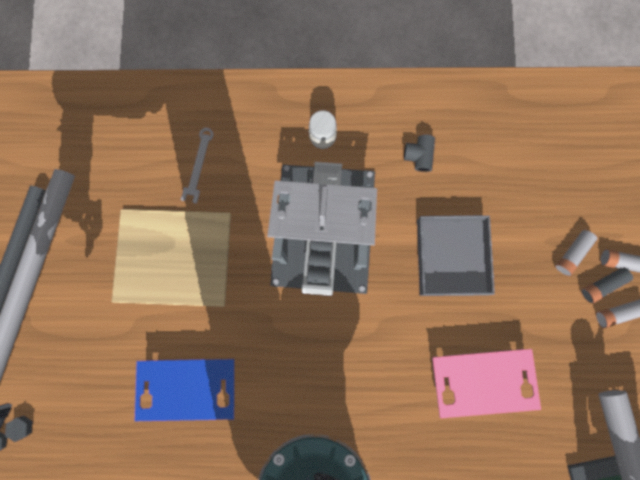

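```bash
python3 - <<'E'
import cv2,numpy as np
a=cv2.imread("pics/top0.png")[150:310,255:395]; b=cv2.imread("pics/scene0.png")[190:350,260:405]
cv2.imwrite("pics/c0.png",np.hstack([cv2.resize(a,(400,457),interpolation=2),cv2.resize(b,(400,457),interpolation=2)]))
E
```

```text
(no output)
```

View pics/c0.png

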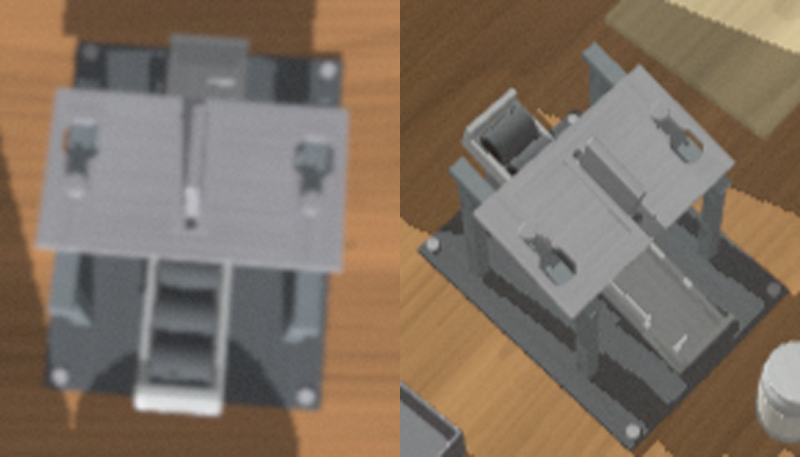

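```bash
cat >> h.py <<'E'
def cloud(d):
    v,u=np.mgrid[0:480,0:640]; z=d["z_map"]
    c=np.stack([(u-d["cx"])/d["fx"]*z,(v-d["cy"])/d["fy"]*z,z],-1)
    if "R" in d: return (c-d["t"])@d["R"]
    return c
E
python3 - <<'E'
from h import *
for n in ["top","scene"]:
    d=dict(np.load(n+"0.npz")); P=cloud(d); ok=d["z_map"]>0
    print(n,ok.mean())
    hsv=cv2.cvtColor(d["pixels"],cv2.COLOR_RGB2HSV)
    # bench check
    b=ok&(abs(P[...,2])<.02); print("bench z",np.median(P[b][:,2]))
    # guard plate
    m=ok&(P[...,2]>.09)&(P[...,2]<.26)&(P[...,0]>.4)&(P[...,0]<.8)&(abs(P[...,1]+.02)<.16)&(hsv[...,1]<60)
    k,l,s,c=cv2.connectedComponentsWithStats(m.astype(np.uint8)); print(s[1:],c[1:])
    i=1+s[1:,4].argmax(); m=(l==i)
    Q=P[m]
    for it in range(8):
        c0=Q.mean(0); U=np.linalg.svd(Q-c0,full_matrices=False)[2]; nrm=U[2]*np.sign(U[2][2])
        r=(P[m]-c0)@nrm; Q=P[m][abs(r)<(.008 if it<3 else .004)]
    print("n",nrm,"tilt",np.arccos(nrm[2]),"c",c0,len(Q),"resid",r[abs(r)<.004].std())
    # in-plane frame: project down slope dir
    dn=np.array([nrm[0],nrm[1],0]); 
    print("slope az",np.arctan2(nrm[1],nrm[0]))
    xs=np.array([nrm[0],nrm[1],0]);xs-=nrm*(xs@nrm);xs/=np.linalg.norm(xs);ys=np.cross(nrm,xs)
    q=np.stack([(Q-c0)@xs,(Q-c0)@ys],1).astype(np.float32)
    (cx,cy),wh,a=cv2.minAreaRect(q); print("rect",cx,cy,wh,a,"centre top",c0+cx*xs+cy*ys)
    mm=m&(abs((P-c0)@nrm)<.004)
    cv2.imwrite(f"pics/m_{n}.png",mm.astype(np.uint8)*255)
E
```

```text
top 0.996005859375
bench z -0.000575099932831716
[[ 268  178  109  117 7650]
 [ 306  252    1    1    1]] [[322.14522876 224.40901961]
 [306.         252.        ]]
n [ 0.23272902 -0.01876989  0.97236048] tilt 0.23565989944130622 c [ 0.56504163 -0.01675038  0.15818639] 5350 resid 0.0016430776994984656
slope az -0.08047707172031245
rect -0.01261860877275467 0.00020895153284072876 (0.17083927989006042, 0.20397061109542847) 0.16734890639781952 centre top [ 0.55282831 -0.01555573  0.16113264]
scene 0.996044921875
bench z 0.0022849939761195714
[[ 278  205  103  104 5139]
 [ 398  310    2    2    2]
 [ 401  311    1    1    1]
 [ 406  311    2    3    3]
 [ 400  313    2    1    2]
 [ 403  312    2    2    2]
 [ 396  314    1    1    1]
 [ 399  315    1    1    1]
 [ 411  315    3    5    6]
 [ 393  317    1    2    2]
 [ 400  317    1    1    1]
 [ 403  317    1    1    1]
 [ 405  317    1    1    1]
 [ 407  317    2    4    4]
 [ 415  319    1    1    1]
 [ 393  320    1    1    1]
 [ 398  320    1    1    1]
 [ 404  320    1    1    1]
 [ 410  321    1    1    1]
 [ 401  323    1    1  
[... 552 characters left out ...]
[407.5        318.5       ]
 [415.         319.        ]
 [393.         320.        ]
 [398.         320.        ]
 [404.         320.        ]
 [410.         321.        ]
 [401.         323.        ]
 [412.         322.        ]
 [396.         324.        ]
 [405.         325.        ]
 [407.         327.        ]
 [409.         326.        ]
 [398.         328.        ]]
n [ 0.22689341 -0.01740008  0.97376415] tilt 0.22957081525420542 c [ 0.56755034 -0.02277066  0.15952843] 3149 resid 0.002027723881303899
slope az -0.07653854188456813
rect -0.014689482748508453 0.0051983073353767395 (0.20550645887851715, 0.172289177775383) 89.84555053710938 centre top [ 0.55368561 -0.01649383  0.16287116]
```

```bash
python3 - <<'E'
from h import *
for n in ["top","scene"]:
    d=dict(np.load(n+"0.npz")); P=cloud(d); ok=d["z_map"]>0
    m=cv2.imread(f"pics/m_{n}.png",0)>0
    m=cv2.morphologyEx(m.astype(np.uint8),cv2.MORPH_CLOSE,np.ones((5,5)))
    m=cv2.morphologyEx(m,cv2.MORPH_OPEN,np.ones((13,13)))
    k,l,s,c=cv2.connectedComponentsWithStats(m); i=1+s[1:,4].argmax(); m=l==i
    Q=P[m]
    for it in range(5):
        c0=Q.mean(0); U=np.linalg.svd(Q-c0,full_matrices=False)[2]; nrm=U[2]*np.sign(U[2][2]); r=(P[m]-c0)@nrm; Q=P[m][abs(r)<.004]
    # contour rays cast to the plane
    cs,_=cv2.findContours(m.astype(np.uint8),0,1); cc=max(cs,key=len)[:,0].astype(float)
    ray=np.stack([(cc[:,0]-d["cx"])/d["fx"],(cc[:,1]-d["cy"])/d["fy"],np.ones(len(cc))],1)@d["R"]
    o=-d["R"].T@d["t"]; X=o+ray*((((c0-o)@nrm)/(ray@nrm))[:,None])
    az=-.078; xs=np.array([np.cos(az),np.sin(az),0]);xs-=nrm*(xs@nrm);xs/=np.linalg.norm(xs);ys=np.cross(nrm,xs)
    q=np.stack([(X-c0)@xs,(X-c0)@ys],1).astype(np.float32)
    (cx,cy),wh,a=cv2.minAreaRect(q)
    print(n,"az",np.arctan2(nrm[1],nrm[0]),np.arccos(nrm[2]),"rect",wh,a,"topcentre",c0+cx*xs+cy*ys)
    o2=d["pixels"][:,:,::-1].copy(); cv2.drawContours(o2,[cc.astype(np.int32)[:,None]],-1,(0,0,255),1)
    cv2.imwrite(f"pics/ct_{n}.png",cv2.resize(o2[150:350,250:410],(480,600)))
E
python3 -c "
import cv2,numpy as np
cv2.imwrite('pics/ct.png',cv2.resize(np.hstack([cv2.imread('pics/ct_top.png'),cv2.imread('pics/ct_scene.png')]),(800,500)))"
```

```text
top az -0.07231079108320626 1.2511849170950142 rect (0.3869633376598358, 1.322299599647522) 86.52981567382812 topcentre [ 0.67791888  0.04041215 -0.15812463]
scene az 2.9649211714832315 0.30375862834212436 rect (0.17918206751346588, 0.23951107263565063) 1.7984240055084229 topcentre [ 0.56370237 -0.01361569  0.15579287]
```

View pics/ct.png

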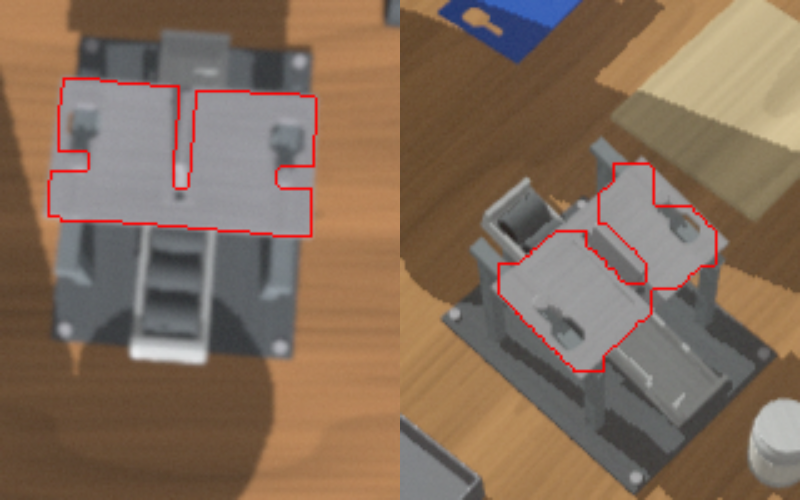

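```bash
python3 - <<'E'
from h import *
d=dict(np.load("top0.npz")); 
m=cv2.imread(f"pics/m_top.png",0)
m=cv2.morphologyEx(m,cv2.MORPH_CLOSE,np.ones((5,5))); m=cv2.morphologyEx(m,cv2.MORPH_OPEN,np.ones((13,13)))
k,l,s,c=cv2.connectedComponentsWithStats(m); i=1+s[1:,4].argmax(); m=l==i
cs,_=cv2.findContours(m.astype(np.uint8),0,1); cc=max(cs,key=len)[:,0].astype(float)
o=-d["R"].T@d["t"]
def cast(uv,nrm,off):
    uv=np.atleast_2d(uv); ray=np.stack([(uv[:,0]-d["cx"])/d["fx"],(uv[:,1]-d["cy"])/d["fy"],np.ones(len(uv))],1)@d["R"]
    return o+ray*((off-o@nrm)/(ray@nrm))[:,None]
for az in (-.06,-.075):
  nrm=np.array([np.sin(.24)*np.cos(az),np.sin(.24)*np.sin(az),np.cos(.24)])
  Xd=np.array([np.cos(.24)*np.cos(az),np.cos(.24)*np.sin(az),-np.sin(.24)]);Y=np.cross(nrm,Xd)
  X=cast(cc,nrm,.2898)
  q=np.stack([X@Xd,X@Y],1).astype(np.float32); (a,b),wh,an=cv2.minAreaRect(q)
  print(az,wh,an,"top centre",a*Xd+b*Y+.2898*nrm)
# other things: pad, tray, tee, tin, wrench
P=cloud(d); hsv=cv2.cvtColor(d["pixels"],cv2.COLOR_RGB2HSV)
def rect(uv0,name,z,cond):
    k,l,s,c=cv2.connectedComponentsWithStats(cond.astype(np.uint8)); i=l[uv0[1],uv0[0]]
    if i==0: print(name,"none",hsv[uv0[1],uv0[0]],P[uv0[1],uv0[0]]);return
    cs,_=cv2.findContours((l==i).astype(np.uint8),0,1); cc=max(cs,key=len)[:,0].astype(float)
    X=cast(cc,np.array([0,0,1.]),z); r=cv2.minAreaRect(X[:,:2].astype(np.float32)); print(name,r,"medz",np.median(P[l==i][:,2]))
print(hsv[230,150],hsv[270,215],hsv[240,50])
rect((150,250),"pad",.012,(P[...,2]>.006)&(P[...,2]<.02)&(P[...,0]<.7))
rect((420,250),"tray",.045,(P[...,2]>.03)&(P[...,2]<.06))
rect((322,125),"tin",.085,(P[...,2]>.07)&(P[...,2]<.1))
E
```

```text
-0.06 (0.2033061683177948, 0.12467494606971741) 88.9822006225586 top centre [ 0.56889635 -0.01686041  0.15913602]
-0.075 (0.20326896011829376, 0.12465021014213562) 89.81732177734375 top centre [ 0.56874498 -0.01689379  0.15925145]
[ 21  78 218] [ 20  71 118] [ 4 19 94]
pad ((0.4976955056190491, 0.32124245166778564), (0.2508540153503418, 0.20943744480609894), 88.14961242675781) medz 0.011233576850378948
tray ((0.4997091293334961, -0.30030107498168945), (0.17005978524684906, 0.15263156592845917), 0.7273262739181519) medz 0.042434332113824774
tin ((0.7764802575111389, -0.015405286103487015), (0.05690503865480423, 0.061272796243429184), 72.25006866455078) medz 0.08368007536512359
```

```bash
cat >> h.py <<'E'
az=-.078; T=.24
N=np.array([np.sin(T)*np.cos(az),np.sin(T)*np.sin(az),np.cos(T)])
X=np.array([np.cos(T)*np.cos(az),np.cos(T)*np.sin(az),-np.sin(T)]); Y=np.cross(N,X)
TOP0=np.array([.5688,-.0169,.1592]); G0=TOP0+.025*N   # guard_grip at start (first estimate)
D0=G0+.020*X-.126*N  # deck origin
def deck(x,y,z): return D0+x*X+y*Y+z*N
def rot(z,y):
    y=y/np.linalg.norm(y); return Ro.from_matrix(np.stack([np.cross(y,z),y,z],1)).as_rotvec()
RA=rot(-N,Y); RB=rot(-N,-Y)
def save(n,f):
    d=imaging.get_image(n); cv2.imwrite(f"pics/{f}.png",d["pixels"][:,:,::-1]); return d
E
python3 - <<'E'
from h import *
p=deck(-.02,0,.113+.10)
for n,r in (("A",RA),("B",RB)):
    print(n,arm.ik(p,r),arm.ik(deck(-.02,0,.113),r),arm.ik(deck(-.057,0,.113),r),arm.ik(deck(-.02,0,.05),r))
print(D0,p)
q=arm.ik(p,RA) if arm.ik(p,RA) is not None else None
for n,r in (("A",rot(np.array([0,0,-1.]),np.array([0,1.,0]))),("B",rot(np.array([0,0,-1.]),np.array([0,-1.,0])))):
    print(n,arm.ik([.498,.321,.1],r),arm.ik([.5,-.3,.055],r))
E
```

```text
A [-0.13871267  0.46159795  1.27845376 -0.01445893  1.64110817 -1.63078881] [-0.14090833  0.5084762   1.4489479  -0.01510727  1.42372833 -1.62969217] [-0.14454778  0.45189623  1.52565019 -0.01603126  1.40355619 -1.63277329] [-0.14237521  0.55566086  1.53877732 -0.01593077  1.2867103  -1.62886586]
B [-0.13871267  0.46159795  1.27845376 -0.01445893  1.64110817  1.51080384] [-0.14090833  0.5084762   1.4489479  -0.01510727  1.42372833  1.51190049] [-0.14454778  0.45189623  1.52565019 -0.01603126  1.40355619  1.50881936] [-0.14237521  0.55566086  1.53877732 -0.01593077  1.2867103   1.51272679]
[ 0.56423272 -0.01654303  0.05634081] [ 0.59534175 -0.01897447  0.26798985]
A [ 4.56001906e-01  4.91572000e-01  1.66277224e+00 -4.44089210e-16
  9.87248415e-01 -1.11479442e+00] [-0.65885874  0.54249966  1.71686248  0.          0.88223051 -2.22965507]
B [ 4.56001906e-01  4.91572000e-01  1.66277224e+00 -4.44089210e-16
  9.87248415e-01  2.02679823e+00] [-6.58858739e-01  5.42499663e-01  1.71686248e+00 -4.44089210e-16
  8.82230507e-01  9.11937587e-01]
```

```bash
python3 - <<'E'
from h import *
arm.movep(deck(-.02,0,.113+.10),RA)
p=arm.get_position();r=arm.get_tool_rot()
d=save("wrist","w1"); np.savez("w1.npz",p=p,r=r,**d)
print(arm.get_clock(),p,d["T_tool_cam"],d["fx"])
P=cloud(d); M=d["T_tool_cam"]; W=(P@M[:3,:3].T+M[:3,3])@Ro.from_rotvec(r).as_matrix().T+p
L=(W-D0)@np.stack([X,Y,N],1)
ok=d["z_map"]>0
fin=ok&(abs(L[...,2]-.146)<.012)&(abs(L[...,1])<.03)&(abs(L[...,0]+.02)<.08)
q=L[fin]; print("fin",len(q),np.percentile(q,[2,50,98],axis=0)); print(cv2.minAreaRect(q[:,:2].astype(np.float32)))
pl=ok&(abs(L[...,2]-.101)<.012)&(abs(L[...,0]+.03)<.1)&(abs(L[...,1])<.12); q=L[pl]
print("plate",np.percentile(q,[1,50,99],axis=0)); A=np.c_[q[:,:2],np.ones(len(q))]; print(np.linalg.lstsq(A,q[:,2],rcond=None)[0])
E
```

```text
2.575 [ 0.59524824 -0.01797182  0.26800869] [[ 6.80761639e-04 -9.58225250e-01 -2.86013824e-01  7.29271085e-02]
 [ 9.99999657e-01  7.87278633e-04 -2.57431118e-04  4.46102204e-04]
 [ 4.71849570e-04 -2.86013550e-01  9.58225457e-01 -1.41963785e-01]
 [ 0.00000000e+00  0.00000000e+00  0.00000000e+00  1.00000000e+00]] 348.92450510744953
fin 1496 [[-4.90293704e-02 -5.13802461e-03  1.40682380e-01]
 [-2.06611359e-02 -7.22771448e-05  1.44541517e-01]
 [ 1.23671288e-02  4.47082359e-03  1.45991825e-01]]
((-0.01735527068376541, -0.00042591802775859833), (0.06394729763269424, 0.009802316315472126), 0.2610231041908264)
plate [[-0.11411902 -0.10006172  0.09328497]
 [-0.03013721  0.00110287  0.09970479]
 [ 0.04228862  0.09946188  0.10856708]]
[ 0.01230978 -0.00055126  0.09969398]
```

View pics/w1.png

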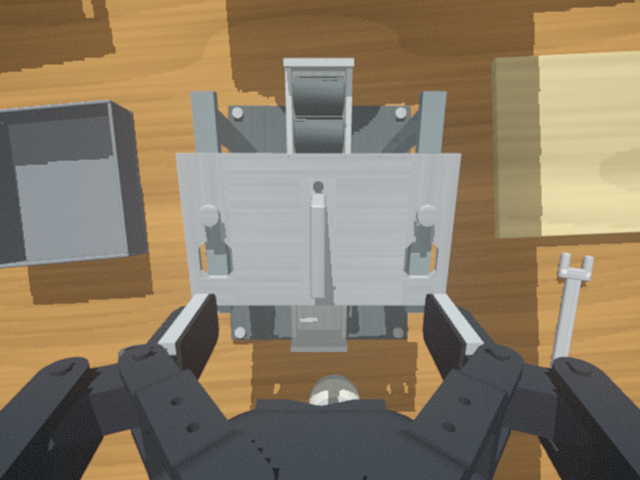

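```bash
cat >> h.py <<'E'
D0=D0+.0025*X-.001*N-.0004*Y
E
python3 - <<'E'
from h import *
print(arm.move_straight(deck(-.02,0,.1135),RA,v=.12,max_force=15))
claw.command_gripper(0.0)
print(arm.get_opening(),arm.get_force(),arm.get_position()-deck(-.02,0,.1135))
p=arm.get_position()
print(arm.move_straight(p-.038*X+.001*N,RA,v=.06))
arm.hold(.15)
print((arm.get_position()-p)@np.stack([X,Y,N],1),arm.get_force(),arm.get_opening())
save("wrist","w2");save("scene","s2");print(arm.get_clock())
E
python3 -c "
import cv2,numpy as np
a=cv2.imread('pics/w2.png');b=cv2.imread('pics/s2.png')[180:360,240:440]
cv2.imwrite('pics/v2.png',np.hstack([cv2.resize(a,(400,300)),cv2.resize(b,(333,300))]))"
```

```text
False
0.10895056031424293 [-0.30177499 -0.49406235  2.5111916 ] [ 5.51613036e-06 -1.62008926e-04  2.38059880e-04]
False
[-3.76410611e-02 -8.36391868e-06  9.52395286e-04] [-0.24934279 -0.77528716 -3.95569107] 0.10497997197290472
5.275
```

View pics/v2.png

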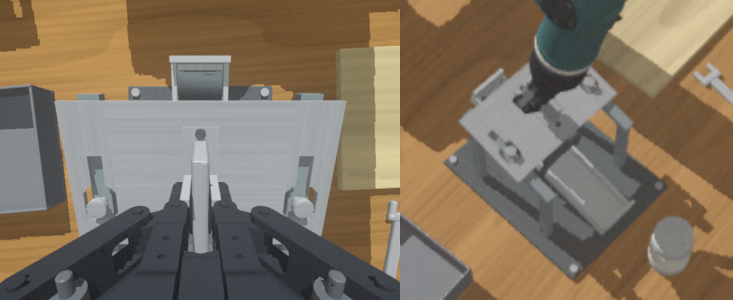

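```bash
cat >> h.py <<'E'
DN=np.array([0,0,-1.])
RP=rot(DN,np.array([.032,1.,0])); RT=rot(DN,np.array([.013,1,0]))
PAD=np.array([.498,.321,0]); TRAY=np.array([.4997,-.3003,0])
E
python3 - <<'E'
from h import *
p=arm.get_position()
print(arm.move_straight(p+.03*N,RA,v=.05,max_force=12),arm.get_force())
print(arm.move_straight(p+.10*N,RA,v=.12),arm.get_force(),arm.get_opening())
q=arm.get_position()
arm.move_straight([PAD[0],PAD[1],.24],RP,v=.2)
arm.move_straight([PAD[0],PAD[1],.07],RP,v=.15)
print(arm.get_force(),arm.get_opening(),arm.get_clock())
save("scene","s3");save("wrist","w3")
E
python3 -c "
import cv2,numpy as np
a=cv2.imread('pics/w3.png');b=cv2.imread('pics/s3.png')[100:340,230:500]
cv2.imwrite('pics/v3.png',np.hstack([cv2.resize(a,(400,300)),cv2.resize(b,(337,300))]))"
```

```text
False [ 0.48048753 -0.02893567 -3.61564104]
False [-0.04578591  0.39691221 -4.74519313] 0.10466178354278989
[ 0.34928664  0.70670079 -3.65218303] 0.10618019739979144 9.9167
```

View pics/v3.png

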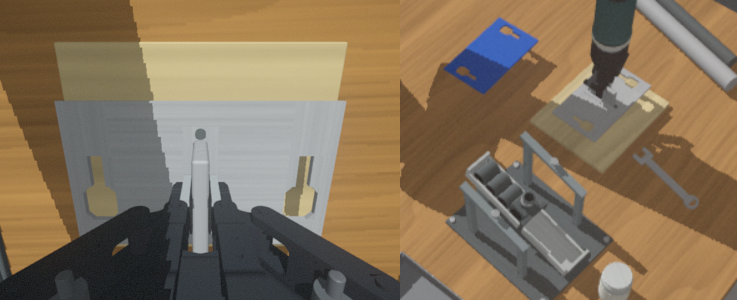

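```bash
python3 - <<'E'
from h import *
arm.move_straight([PAD[0],PAD[1],.036],RP,v=.08)
print(arm.move_straight([PAD[0],PAD[1],.026],RP,v=.02,max_force=4),arm.get_position(),arm.get_force())
claw.command_gripper(1.0); arm.hold(.3)
print(arm.get_position(),arm.get_opening())
arm.move_straight([PAD[0],PAD[1],.16],RP,v=.15)
p=arm.get_position();r=arm.get_tool_rot(); d=save("wrist","w4"); print(arm.get_clock())
C=cloud(d); M=d["T_tool_cam"]; W=(C@M[:3,:3].T+M[:3,3])@Ro.from_rotvec(r).as_matrix().T+p
ok=d["z_map"]>0; f=ok&(abs(W[...,2]-.062)<.012)&(np.hypot(W[...,0]-.498,W[...,1]-.321)<.06)
q=W[f]; print(len(q),cv2.minAreaRect(q[:,:2].astype(np.float32)),np.percentile(q[:,2],[5,50,95]))
s=save("scene","s4"); np.savez("s4.npz",**s); t=save("top","t4"); np.savez("t4.npz",**t)
E
python3 -c "
import cv2,numpy as np
a=cv2.imread('pics/w4.png');b=cv2.imread('pics/s4.png')[100:340,230:500]
cv2.imwrite('pics/v4.png',np.hstack([cv2.resize(a,(400,300)),cv2.resize(b,(337,300))]))"
```

```text
True [0.49852672 0.321244   0.02942766] [-0.15988526 -0.04916982  5.11318096]
[0.49726701 0.32062696 0.02818106] 0.9990698457828429
13.1
1204 ((0.498426616191864, 0.321845680475235), (0.009743239730596542, 0.06374438852071762), 88.30796813964844) [0.05956966 0.06134768 0.06250366]
```

View pics/v4.png

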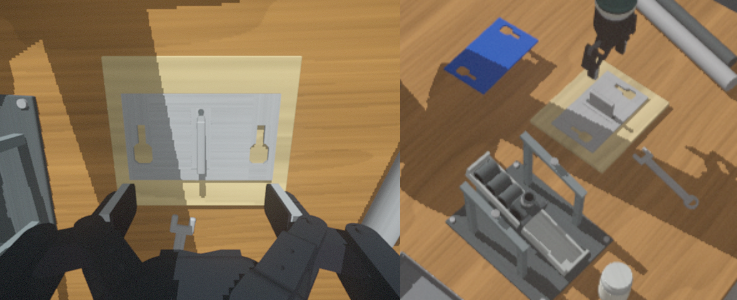

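View pics/t4.png

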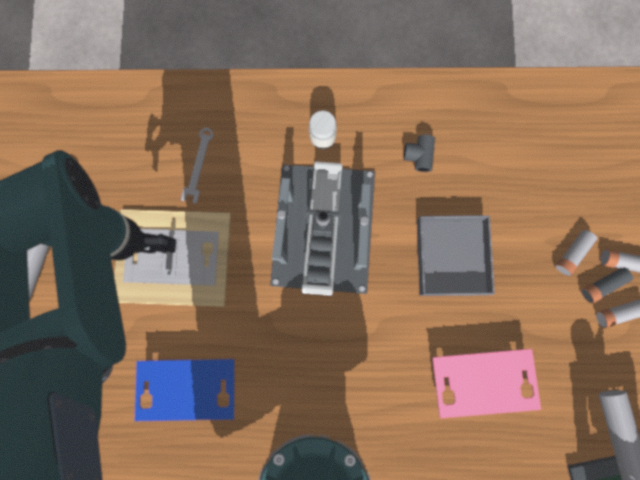

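```bash
python3 - <<'E'
from h import *
arm.move_straight([PAD[0],PAD[1],.26],RP,v=.25)
arm.movep(deck(-.02,0,.19),RA)
p=arm.get_position();r=arm.get_tool_rot()
d=save("wrist","w5"); print(arm.get_clock())
C=cloud(d); M=d["T_tool_cam"]; W=(C@M[:3,:3].T+M[:3,3])@Ro.from_rotvec(r).as_matrix().T+p
L=(W-D0)@np.stack([X,Y,N],1); ok=d["z_map"]>0
f=ok&(abs(L[...,2]-.084)<.01)&(abs(L[...,1])<.04)&(abs(L[...,0]+.02)<.05)
q=L[f];print(len(q),cv2.minEnclosingCircle(q[:,:2].astype(np.float32)),np.median(q,axis=0))
f=ok&(abs(L[...,2]-.048)<.006)&(abs(L[...,1])<.045)&(abs(L[...,0]+.02)<.06)
q=L[f];print(len(q),cv2.minAreaRect(q[:,:2].astype(np.float32)),np.median(q,axis=0))
E
```

```text
15.1333
1035 ((-0.02026594989001751, 0.0001326975761912763), 0.013776044361293316) [-2.20336606e-02  5.80488465e-06  8.38425348e-02]
2029 ((-0.016126368194818497, 4.546716809272766e-05), (0.04827384278178215, 0.07396810501813889), 0.11154120415449142) [-0.01347795  0.00059898  0.0479592 ]
```

View pics/w5.png

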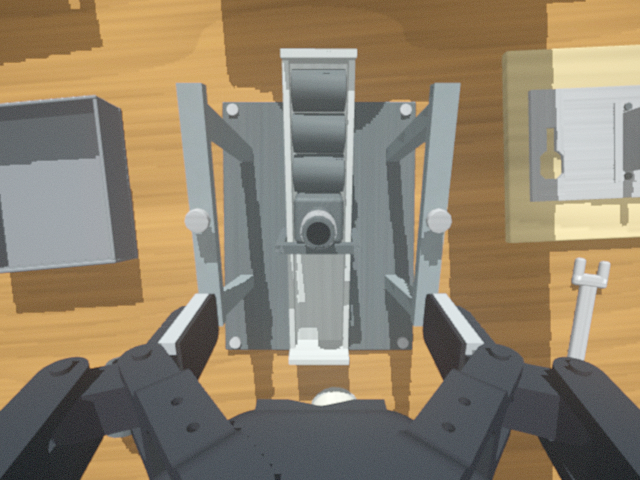

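```bash
python3 - <<'E'
from h import *
print(arm.move_straight(deck(-.0203,0,.053),RA,v=.12,max_force=15))
claw.command_gripper(0.0); print(arm.get_opening(),arm.get_force())
p=arm.get_position(); print((p-deck(-.0203,0,.053)))
print(arm.move_straight(p+.03*N,RA,v=.06,max_force=40),arm.get_force(),arm.get_opening())
print(arm.move_straight(p+.15*N,RA,v=.15),arm.get_force(),arm.get_opening())
print(arm.get_clock())
save("scene","s6");save("wrist","w6")
E
python3 -c "
import cv2,numpy as np
a=cv2.imread('pics/w6.png');b=cv2.imread('pics/s6.png')[150:390,230:500]
cv2.imwrite('pics/v6.png',np.hstack([cv2.resize(a,(400,300)),cv2.resize(b,(337,300))]))"
```

```text
False
0.2877710387794215 [ 0.60341419 -1.44957221  2.75638214]
[ 0.00032256 -0.00019001  0.00028205]
False [-0.14611337  0.43299896 -2.46698277] 0.2839187525941461
False [ 0.17583026  0.61769971 -4.42586585] 0.2908900708512572
18.6167
```

View pics/v6.png

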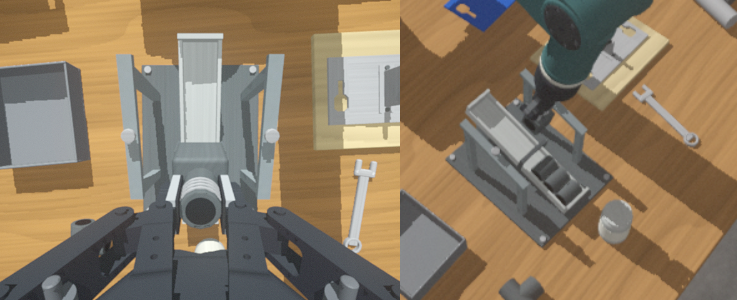

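```bash
python3 - <<'E'
from h import *
arm.move_straight([*TRAY[:2],.25],RT,v=.2)
arm.move_straight([*TRAY[:2],.068],RT,v=.12)
print(arm.get_opening(),arm.get_force())
print(arm.move_straight([*TRAY[:2],.050],RT,v=.02,max_force=5),arm.get_position(),arm.get_force())
save("scene","s7a")
claw.command_gripper(1.0); arm.hold(.2)
arm.move_straight([*TRAY[:2],.20],RT,v=.15)
arm.goto_joints(np.array([-1.0,.2,1.5,0,1.3,0]))
arm.hold(.3)
print(arm.get_clock())
for n,f in (("scene","s7"),("top","t7")):
    np.savez(f+".npz",**save(n,f))
E
```

```text
0.28416073396854336 [-0.86449619  0.1382688  -3.7704889 ]
True [ 0.4996758  -0.30041809  0.05700064] [-0.19571702  1.24013629  4.38541915]
26.8083
```

View pics/s7.png

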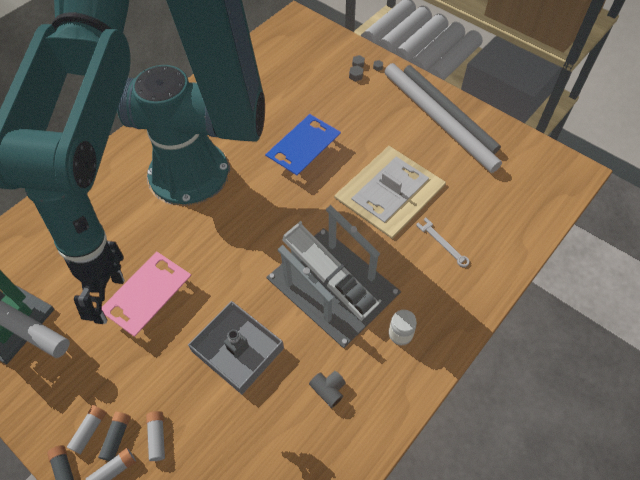

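View pics/t7.png

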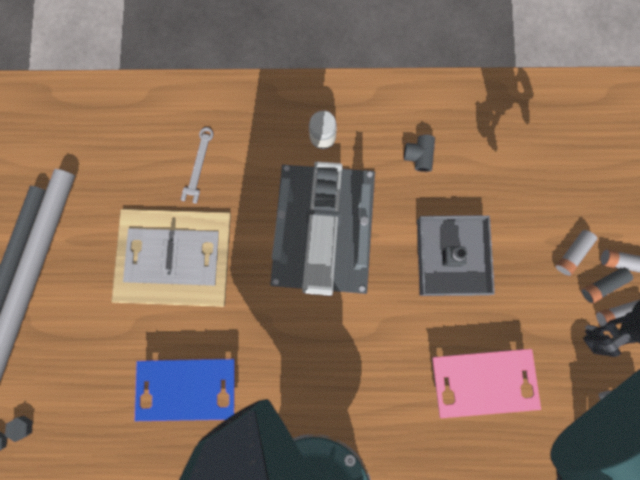

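```bash
python3 - <<'E'
from h import *
print(arm.get_position(),arm.get_force())
for f in ("s7","t7"):
    d=dict(np.load(f+".npz")); L=(cloud(d)-D0)@np.stack([X,Y,N],1)
    m=(d["z_map"]>0)&(abs(L[...,1])<.008)&(L[...,0]>.01)&(L[...,0]<.125)
    q=L[m]; b=np.arange(.012,.126,.006)
    print(f,[(round(float(x)*1e3),round(float(np.median(q[abs(q[:,0]-x)<.003,2]))*1e3) if (abs(q[:,0]-x)<.003).any() else None) for x in b])
a=cv2.resize(cv2.imread("pics/s7.png")[210:350,270:410],(480,480),interpolation=2)
cv2.imwrite("pics/v7.png",np.hstack([a,cv2.resize(cv2.imread("pics/t7.png")[150:300,290:360],(224,480),interpolation=2)]))
E
```

```text
[ 0.376586   -0.4587855   0.32928572] [0.4574294  0.22951399 0.23012882]
s7 [(12, 2), (18, 1), (24, 29), (30, 35), (36, 35), (42, 34), (48, 32), (54, 24), (60, 29), (66, 33), (72, 37), (78, 33), (84, 30), (90, 27), (96, 32), (102, 35), (108, 38), (114, 33), (120, 30)]
t7 [(12, -1), (18, -1), (24, 24), (30, 29), (36, 33), (42, 33), (48, 30), (54, 23), (60, 26), (66, 30), (72, 33), (78, 32), (84, 29), (90, 24), (96, 28), (102, 33), (108, 34), (114, 32), (120, 28)]
```

View pics/v7.png

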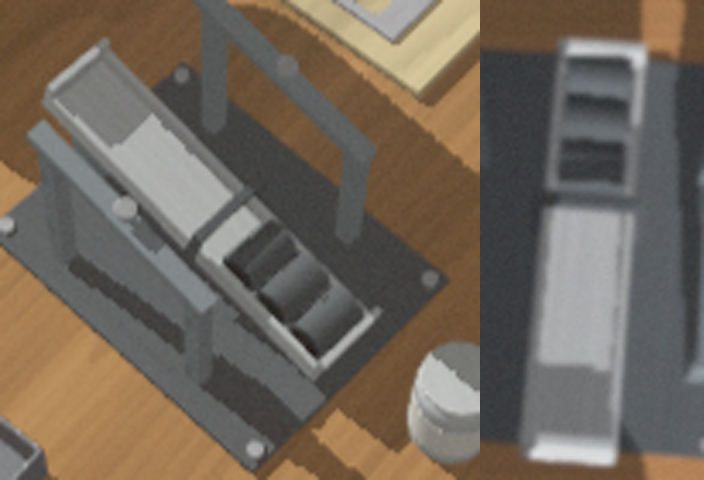

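Three couplings sit in a row against the stop, with tops near x = 108, 74 and 40 mm and about 34 mm high. Everything is at rest and the arm is clear.

```bash
python3 -c "
from h import *
workorder.job_done(); print(arm.get_clock())"
```

```text
the job is handed in; nothing more can be done
the job is handed in; nothing more can be done
```

I handed the job in at about 27 s of the 58 s allowed. All the checks I made before that were good, but handing in gives no verdict.

- **Guard:** I chose the grey plate on the chute, not the blue or pink look-alikes. I slid it 37.6 mm up the slope until both studs stood in the wide slot ends, then lifted it off. It lies flat and handle up on the plywood board, about 1 mm from the board's centre, with the handle top at 61 mm (62 mm expected).
- **Fitting:** I lifted it out by its stub and lowered it to light contact in the middle of the grey tray before letting go. It stands upright there.
- **Couplings:** All three are in a row against the end stop, at about x = 108, 74 and 40 mm in the deck frame.
- **Things lying around:** In the last pictures, compared by eye, the wrench, tee and tin are where they started. The arm is parked clear of everything, with almost no force on the tool.

My first estimate of the guard's position was about 2.5 mm off along the slope. A close view from the wrist camera showed this, and I corrected it before the grasp. The two fixed cameras differ by about 2 to 5 mm on heights near the couplings, which changes nothing here.

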